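# Unpack a dropper bottle from a push-and-turn safety canister

## Robot

A 6-joint arm with a two-finger parallel gripper is mounted at the origin on a cart in front of the work surface, level with it; the furniture and walls round the work are solid. World frame = base frame: x ahead of the robot, y to its left, z up, the work surface at z = 0. Lengths are in m, angles in rad, forces in N, time in s.
With the tool pointing down it reaches from about 0.325 to 0.875 m from the base axis. Payload 4.4 kg.
Tool frame: the origin (TCP) lies midway between the tips of the shut fingers; the grasp point (between the pads) lies 19 mm behind it; z points along the fingers, y is the line along which they close (so a half turn about z gives the same grasp; the last joint's range is limited). The gripper opens to 85 mm and grips with 20 to 120 N. Pads are 22 mm wide; open, the fingers measure 114 mm over their backs; the gripper's body (76 mm by 85 mm) begins 54 mm behind the grasp point. The pads swing forward as they close: fully open they stand 13 mm farther back than shut.
Start: joints at [1.105, 0.207, 1.542, -0, 1.393, -0.15], TCP at [0.179, 0.547, 0.231] pointing down, gripper open.
Joint ranges: [-2.73, 2.73], [-0.86, 2.22], [0.23, 2.46], [-1.11, 4.25], [0.08, 2.63], [-2.82, 2.82]. Speed limits (rad/s): [2.79, 2.79, 3.14, 3.14, 3.14, 3.14].

## Interface

Orientations are given as a unit quaternion [x, y, z, w].
In Python, from rig import manip, optics, finish_job gives the robot as it stands.
- The arm moves only by the tool step_arm, never from a script. Its argument "commands" is a list of rows, each an object of numbers: "dx", "dy", "dz": the shift along the tool's x, y, z in mm; "spin": the turn about the tool's z in degrees; "grip": the closure in counts, from 0 (fully open) to 255 (shut). In form: [{"dx": .., "dy": .., "dz": .., "spin": .., "grip": ..}, ...]. A call has 1 to 12 rows; each row is the pose to reach, as a shift and turn from the pose commanded when the call began, along the tool's axes at that moment; what a row does not reach only later rows make up. A row lasts 1/10 s, in which the tool goes at most 50 mm and 8.59 degrees, less where a joint would pass 70% of its speed; a pose out of reach is approached as far as the arm can. A call with a gripper value outside its range is refused whole. The fingers move at their own pace and stop on an object; the grip force is fixed at half the most. Time passes only in rows, so rows that repeat a pose let the fingers close. It gives the time, the measured TCP pose, the force, the opening and the grip force at its end, in the units of the state.
- manip.sense(): the state, without advancing time (a new reading comes with each control period).
- optics.grab_frame(name): name is "scene" or "top" or "wrist"; returns a dict with "color" (384x512x3 uint8, red, green, blue), "intrinsics" (3x3 intrinsics, pixels), "rvec" (rotation vector, rad) and "tvec" (3), from world to camera coordinates, as OpenCV has them. Camera axes: x right, y down, z forward; pixel columns grow to the right and rows downward; lengths in m; the calibration is good to about 2 mm. The wrist camera is an equidistant fisheye: a pixel r from the principal point sees the ray r / f radians off the axis. A picture is of the moment at which its call begins. There is no depth.
- finish_job(): hands the job in; it is judged then, once.
The state is a dict: "clock": time; "joint_positions": joint angles; "dq": joint speeds; "joint_efforts": joint torques, N m; "position": TCP position; "tool_rot": TCP orientation; "force": force on the tool from outside, world axes, zero at the start; "ft_torque": the same for the moment, N m; "finger_gap": opening from 0.0 (shut) to 1.0 (fully open); "grip_force": force on a finger pad.
Only numpy, scipy, OpenCV 4.12 (cv2) and the standard library are available. Lean on these libraries where they do the work, as an engineer would, in place of code of your own. Each camera call takes 0.05 s, during which the arm holds its last target. There are 200 camera calls.

## Task

Unpack the dropper bottle from the canister with the yellow safety cap (not the white one): push the cap down against its spring, keep it pushed while you turn it anticlockwise until it is free, lift it off and set it down in the steel tray, open end down. Then lift the dropper bottle out by its rubber teat and stand it upright in the same tray, keeping it upright all the way. The small conical flask already in the tray, the two reagent bottles and the long-necked flask must stay standing where they are.

Things in the scene. Friction and masses are not known exactly. Their poses are not given: they have to be found in the camera images.
- canister: grey safety canister screwed to the bench: body 92 mm diameter, 61 mm high, on a 108 mm black foot; neck with an open mouth, 42 mm inner diameter, at 90 mm height. Origin: centre of its underside. Lugs on the neck lock the cap: pushed down 5 to 9 mm it can turn anticlockwise (seen from above); turned 40 to 80 degrees from locked (end stop at 84) it is free and lifts straight off
- cap_centre (a point): centre (half-way up) of the loose yellow cap, z up its axis; 112 mm above the bench while locked. The cap is 70 mm high, 80 g: ribbed skirt 68 mm diameter for the lower 30 mm, then a round ribbed grip 48 mm diameter from 5 mm below this point to 35 mm above it. The bottle inside reaches 49 mm up into it: lift it straight up 60 mm before moving sideways
- collar (a joint): white spring collar that carries the cap's skirt. Value in m: 0 with the cap locked, grows as the cap is pushed down, to the end stop at 0.009; -0.002 when nothing holds it down. Pushing takes about 6 N at first, 9 N at 5 mm, 12 N at 9 mm, and springs back when let go
- vial_centre (a point): centre (half-way up) of the pink-filled glass dropper bottle inside this canister, z up its axis: 102 mm high, 70 g; body 36 mm diameter, 54 mm high; above it a black rubber teat, about 20 mm wide, from 3 to 51 mm above this point. It stands 24 mm above the bench, up to 3 mm loose sideways; with the cap off, 36 mm of the teat stand above the canister's mouth
- other_canister: the same canister with a white cap, closed, 147 mm high in all, screwed to the bench; not to be opened. Origin: centre of its underside
- tray: shallow stainless steel tray, 160 mm (its x) by 310 mm (its y), rim 12 mm high, wall and floor 4 mm thick, fixed to the bench; a cream photometer about 190 mm high stands 30 mm or more behind it (+x). Origin: centre of its underside, so its floor is at z = 4 mm
- flask: small conical glass flask, foot 78 mm diameter, 131 mm high (neck 30 mm wide above 87 mm), standing in the tray; leave it. Origin: centre of its underside
- amber_bottle: brown reagent bottle with black cap, 68 mm diameter, 156 mm high, next to the canister; leave it. Origin: centre of its underside
- clear_bottle: clear reagent bottle with blue cap, 64 mm diameter, 146 mm high, next to the canister; leave it. Origin: centre of its underside
- vol_flask: long-necked volumetric flask, round bulb 62 mm diameter, 194 mm high, between canister and tray; leave it. Origin: centre of its underside
There are look-alikes about, which are no part of the job. Leave any blue look-alike of the part that bears cap_centre alone.

How it is judged:
On the way, in this order (a step that is already met when the one before it is completed fails the run):
1. the yellow cap is pushed down against its spring (value of joint collar above 0.004 m), for 0.1 s.
2. the yellow cap stands in the tray, open end down (x of cap_centre in the frame of tray between -0.062 and 0.062 m and y of cap_centre in the frame of tray between -0.138 and 0.138 m and z of cap_centre in the frame of tray between 0.033 and 0.045 m and angle between cap_centre's own z axis and vertical below 0.12 rad and contact force between the fingers and cap below 0.1 N), for 0.2 s.
At the end, for the whole second after the job is handed in: The yellow cap (open end down) and the dropper bottle both stand upright (within 7 degrees) and at rest on the floor of the steel tray, inside its rim (x of cap_centre in the frame of tray between -0.062 and 0.062 m and y of cap_centre in the frame of tray between -0.138 and 0.138 m and z of cap_centre in the frame of tray between 0.033 and 0.045 m and angle between each of cap_centre, vial_centre's own z axis and vertical below 0.12 rad and x of vial_centre in the frame of tray between -0.062 and 0.062 m and y of vial_centre in the frame of tray between -0.138 and 0.138 m and z of vial_centre in the frame of tray between 0.049 and 0.061 m and linear speed of each of cap, vial below 0.02 m/s); the robot touches nothing.
It fails at once if the amber bottle is pushed more than 30 mm or tipped over (distance of amber_bottle from where it was at the start of the episode above 0.03 m or angle between amber_bottle's own z axis and vertical above 0.35 rad).
It fails at once if the clear bottle is pushed more than 30 mm or tipped over (distance of clear_bottle from where it was at the start of the episode above 0.03 m or angle between clear_bottle's own z axis and vertical above 0.35 rad).
It fails at once if the long-necked flask is pushed more than 30 mm or tipped over (distance of vol_flask from where it was at the start of the episode above 0.03 m or angle between vol_flask's own z axis and vertical above 0.35 rad).
It fails at once if the flask is pushed more than 30 mm or tipped over (distance of flask from where it was at the start of the episode above 0.03 m or angle between flask's own z axis and vertical above 0.35 rad).
It fails at once if the dropper bottle is tipped by more than about 35 degrees (angle between vial_centre's own z axis and vertical above 0.6 rad).
It also fails if it takes over 70 s, if anything falls off the work surface, if the arm or the gripper's body presses on something with over 40 N, if the wrist force passes 120 N, or if a joint passes its speed limit or range.

## Working session

There is one attempt and no reset: what is moved stays moved. The work goes in short steps, Python scripts to look and compute and a tool call to move; the robot and the scene stay as the last step left them, time stands still between calls to the robot, and variables do not carry over. Pictures are saved under pics/ and viewed, at most 10 in all, crops included, and the job is handed in when it is done.

Besides the shell and the picture viewer there is one more tool, called after "Request:" by a JSON object that holds its "name" and its "arguments". step_arm: Moves the arm, as the interface text tells. Its arguments: {"type":"object","properties":{"commands":{"type":"array","items":{"type":"object","properties":{"dx":{"type":"number"},"dy":{"type":"number"},"dz":{"type":"number"},"spin":{"type":"number"},"grip":{"type":"number"}}}}},"required":["commands"]}

```bash
mkdir -p pics
cat > h.py <<'E'
import numpy as np, cv2
from scipy.spatial.transform import Rotation as R
from rig import manip, optics, finish_job
def grab(n,fn=None):
    f=optics.grab_frame(n)
    if fn: cv2.imwrite('pics/'+fn,f['color'][:,:,::-1])
    return f
def ray(f,u,v,fish=False):
    K=np.array(f['intrinsics']); Rm=R.from_rotvec(np.ravel(f['rvec'])).as_matrix(); t=np.ravel(f['tvec'])
    a=np.array([(u-K[0,2])/K[0,0],(v-K[1,2])/K[1,1]])
    if fish:
        r=np.linalg.norm(a); d=np.r_[a/max(r,1e-9)*np.sin(r),np.cos(r)]
    else: d=np.r_[a,1]
    return -Rm.T@t, Rm.T@d
def onz(f,u,v,z,fish=False):
    o,d=ray(f,u,v,fish); return o+d*(z-o[2])/d[2]
E
python3 - <<'E'
from h import *
a=grab('scene');b=grab('top')
cv2.imwrite('pics/a.png',cv2.resize(np.vstack([a['color'],b['color']])[:,:,::-1],None,fx=.78,fy=.78))
cv2.imwrite('pics/top.png',cv2.resize(b['color'][:,:,::-1],(800,600)))
cv2.imwrite('pics/sc.png',cv2.resize(a['color'][:,:,::-1],(800,600)))
for f in(a,b): print(f['intrinsics'],ray(f,256,192))
s=manip.sense();print(s)
E
```

```text
[[408.95974144   0.         255.56121482]
 [  0.         408.95974144 188.14045449]
 [  0.           0.           1.        ]] (array([ 0.03054599, -0.79937402,  0.84249031]), array([ 0.38307837,  0.69702329, -0.60621755]))
[[391.89317701   0.         255.17489814]
 [  0.         391.89317701 192.76387888]
 [  0.           0.           1.        ]] (array([0.36486967, 0.04612928, 1.28371206]), array([ 0.13370729, -0.00548556, -0.99100984]))
{'clock': 0.1, 'joint_positions': array([ 1.10452323e+00,  2.07378097e-01,  1.54283520e+00,  1.75087733e-05,
        1.39349007e+00, -1.50530931e-01]), 'dq': array([-0.00102532, -0.00256514, -0.00409894, -0.00105979,  0.00068537,
       -0.00022206]), 'joint_efforts': array([ 3.56245155e-04, -3.84088755e+01, -2.92552114e+01, -2.28763774e-04,
        4.88834776e-03,  1.10499923e-05]), 'position': array([0.17825864, 0.54594443, 0.23020584]), 'tool_rot': array([ 1.57217567e-01,  9.87563427e-01, -1.00294911e-03, -3.28548047e-04]), 'force': array([-0.68847471,  0.01122318,  0.73234253]), 'ft_torque': array([-1.35295973e-02, -3.11436291e-05,  1.65533710e-02]), 'grip_force': 0.0, 'finger_gap': 0.9958899655019446}
```

View pics/top.png

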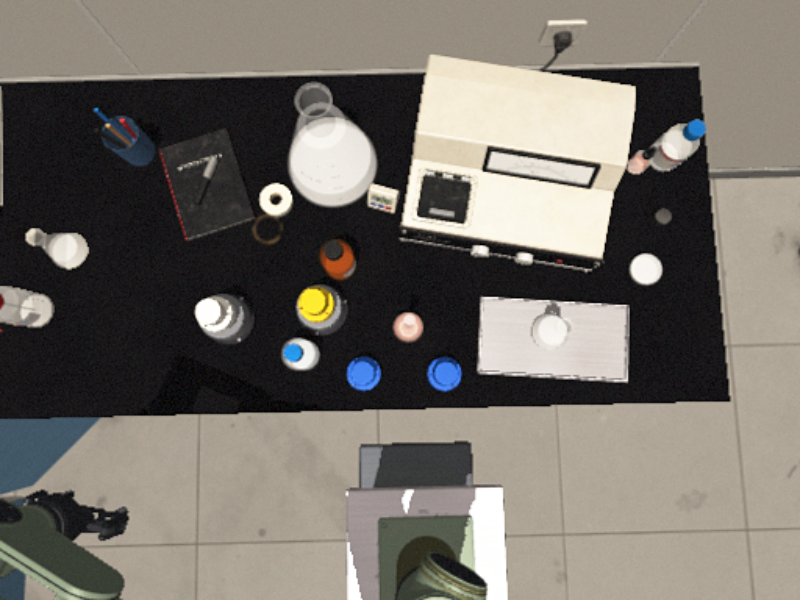

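View pics/sc.png

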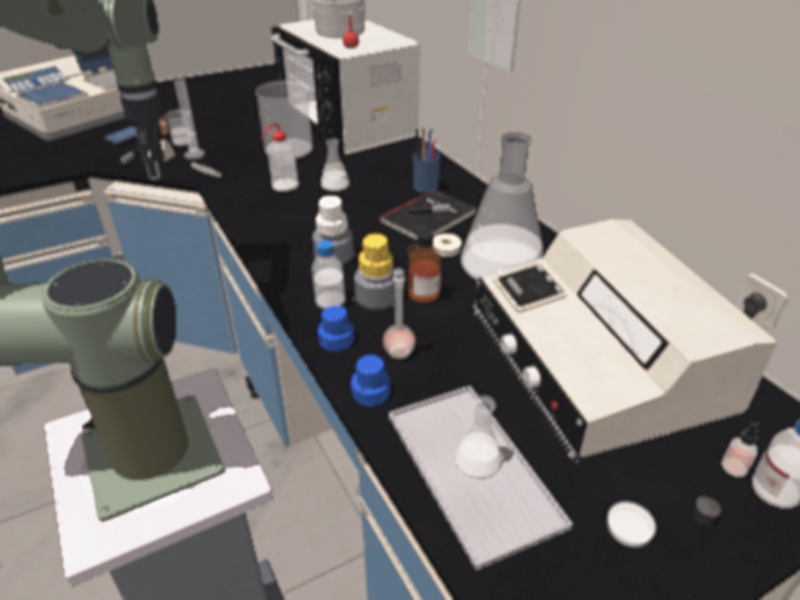

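The top view (at 800x600) shows these candidates:
- Yellow-capped canister at (316,303). This is the target.
- White-capped canister at (215,315). Not to be opened.
- Blue look-alike caps at (364,375) and (445,374). Leave alone.

Around them are the amber bottle at (338,258), the clear bottle at (298,353), the long-necked flask at (408,326), and the tray at (480–629, 297–381) with its flask at (550,330).

Run:
```python
from h import *
a=grab('scene');b=grab('top')
def mask(f,lo,hi):
    return cv2.inRange(cv2.cvtColor(f['color'],cv2.COLOR_RGB2HSV),lo,hi)
P={}
for n,f in(('s',a),('t',b)):
    m=mask(f,(22,130,90),(34,255,255))
    c=max(cv2.findContours(m,0,2)[0],key=cv2.contourArea); x=cv2.boundingRect(c);print(n,x,cv2.contourArea(c))
    M=cv2.moments(c);P[n]=(f,M['m10']/M['m00'],M['m01']/M['m00'])
    pts=c[:,0].astype(float)
# two view intersection
(o1,d1),(o2,d2)=[ray(*P[k]) for k in'st']
A=np.c_[d1,-d2];s=np.linalg.lstsq(A,o2-o1,rcond=None)[0];print('yellow',o1+s[0]*d1,o2+s[1]*d2)
k=512/800
for nm,u,v,z in[('captop?',316,300,.147),('tr1',480,297,.012),('tr2',629,305,.012),('tr3',628,381,.012),('tr4',478,373,.012),('flaskbody',551,332,.03),('flasktop',553,309,.131),('ambertop',334,249,.156),('clear top',293,352,.146),('vol bulb',408,327,.031),('vol top',407,303,.194),('blue1',364,371,.07),('blue2',445,371,.07),('white',210,310,.147),('photom',402,238,.0),('photo',600,268,0.0)]:
    print(nm,onz(b,u*k,v*k,z).round(3))
c=b['color'][90:260,110:420,::-1]; d=a['color'][120:360,180:400,::-1]
c=cv2.resize(c,(800,439),interpolation=2);cv2.imwrite('pics/c.png',c)
cv2.imwrite('pics/d.png',cv2.resize(d,(550,600),interpolation=2))
```

```text
s (232, 151, 15, 10) 68.5
t (190, 183, 24, 23) 380.0
yellow [0.51735383 0.19663166 0.15046647] [0.51479939 0.19774927 0.15027807]
captop? [0.522 0.197 0.147]
tr1 [ 0.539 -0.129  0.012]
tr2 [ 0.514 -0.44   0.012]
tr3 [ 0.357 -0.426  0.012]
tr4 [ 0.381 -0.118  0.012]
flaskbody [ 0.46  -0.269  0.03 ]
flasktop [ 0.496 -0.25   0.131]
ambertop [0.617 0.162 0.156]
clear top [0.426 0.241 0.146]
vol bulb [0.478 0.024 0.031]
vol top [0.506 0.028 0.194]
blue1 [0.389 0.114 0.07 ]
blue2 [ 0.385 -0.046  0.07 ]
white [0.508 0.395 0.147]
photom [0.672 0.031 0.   ]
photo [ 0.597 -0.389  0.   ]
```

View pics/c.png

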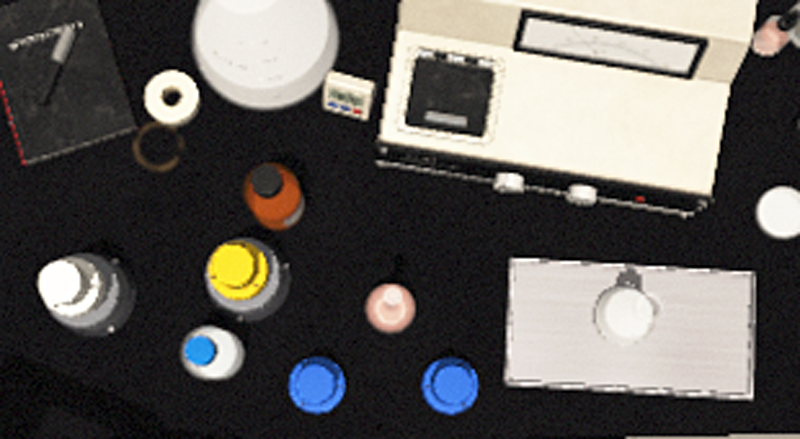

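The crop confirms the yellow cap on the grey canister at crop (237,264). The tool yaw (closing line at about 72°) is already perpendicular to the amber–clear line, so I'll go above the cap.

Request:
{"name": "step_arm", "arguments": {"commands": [{"dx": -40, "dy": -20}, {"dx": -80, "dy": -42}, {"dx": -120, "dy": -63}, {"dx": -160, "dy": -84}, {"dx": -200, "dy": -105}, {"dx": -240, "dy": -126}, {"dx": -280, "dy": -147}, {"dx": -320, "dy": -167}, {"dx": -360, "dy": -188}, {"dx": -400, "dy": -209}, {"dx": -433, "dy": -226}, {"dx": -433, "dy": -226}]}}

```text
$.commands[0]: bad value
```

Run:
```python
from h import *
s=manip.sense();print(s['position'],s['joint_positions'],s['tool_rot'],s['force'])
w=grab('wrist','w1.png')
K=w['intrinsics'];print(K[0],ray(w,K[0][2],K[1][2],True))
m=cv2.inRange(cv2.cvtColor(w['color'],cv2.COLOR_RGB2HSV),(20,130,60),(34,255,255))
for c in cv2.findContours(m,0,2)[0]:
    if cv2.contourArea(c)>200:
        print(cv2.boundingRect(c),cv2.contourArea(c),cv2.minEnclosingCircle(c))
cv2.imwrite('pics/w1.png',cv2.resize(w['color'][:,:,::-1],(800,600)))
```

```text
[0.17836779 0.54613098 0.23053291] [ 1.10450501e+00  2.07149561e-01  1.54241927e+00  6.97313678e-06
  1.39350523e+00 -1.50494005e-01] [ 1.57243919e-01  9.87559518e-01 -7.04720292e-04 -2.28094345e-04] [-0.79160095  0.0579526   0.47161342]
[297.31863964   0.         251.56359343] (array([0.10304119, 0.57162057, 0.37353025]), array([ 0.29148831, -0.09666715, -0.95167748]))
```

View pics/w1.png

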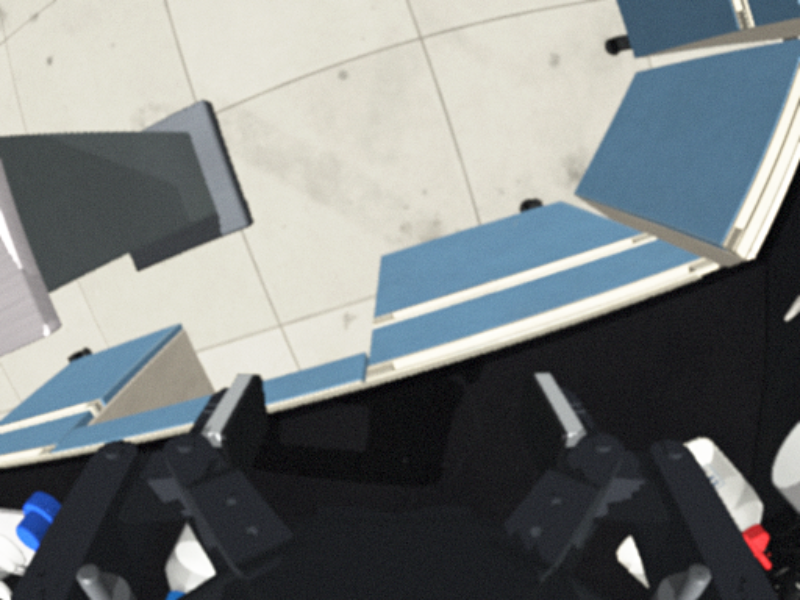

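The wrist view is still at the start pose: cabinets, with the fingers at (240,400) and (560,400). The call was refused because every field must be given.

Request:
{"name": "step_arm", "arguments": {"commands": [{"dx": -40, "dy": -20, "dz": 0, "spin": 0, "grip": 0}, {"dx": -80, "dy": -42, "dz": 0, "spin": 0, "grip": 0}, {"dx": -120, "dy": -63, "dz": 0, "spin": 0, "grip": 0}, {"dx": -160, "dy": -84, "dz": 0, "spin": 0, "grip": 0}, {"dx": -200, "dy": -105, "dz": 0, "spin": 0, "grip": 0}, {"dx": -240, "dy": -126, "dz": 0, "spin": 0, "grip": 0}, {"dx": -280, "dy": -147, "dz": 0, "spin": 0, "grip": 0}, {"dx": -320, "dy": -167, "dz": 0, "spin": 0, "grip": 0}, {"dx": -360, "dy": -188, "dz": 0, "spin": 0, "grip": 0}, {"dx": -400, "dy": -209, "dz": 0, "spin": 0, "grip": 0}, {"dx": -433, "dy": -226, "dz": 0, "spin": 0, "grip": 0}, {"dx": -433, "dy": -226, "dz": 0, "spin": 0, "grip": 0}]}}

```text
clock: 1.45
position: [0.523, 0.1937, 0.2312]
tool_rot: [0.16, 0.987, -0.001, 0.001]
force: [0.1, -0.3, -0.3]
finger_gap: 0.993
grip_force: 0.0
```

```bash
cat > look.py <<'E'
from h import *
import sys
s=manip.sense();print(s['clock'],s['position'],s['joint_positions'].round(3),s['tool_rot'].round(4),s['force'])
w=grab('wrist')
m=cv2.inRange(cv2.cvtColor(w['color'],cv2.COLOR_RGB2HSV),(20,130,60),(34,255,255))
for c in cv2.findContours(m,0,2)[0]:
    if cv2.contourArea(c)>200:
        print(cv2.boundingRect(c),cv2.contourArea(c),cv2.minEnclosingCircle(c))
cv2.imwrite('pics/%s.png'%sys.argv[1],cv2.resize(w['color'][:,:,::-1],(800,600)))
E
python3 look.py w2
```

```text
1.45 [0.52300851 0.19366087 0.23121824] [ 0.2    0.169  1.585 -0.002  1.385 -1.049] [ 1.600e-01  9.871e-01 -6.000e-04  9.000e-04] [ 0.1074167  -0.33266769 -0.25531313]
(226, 133, 73, 79) 4346.0 ((262.5, 172.5), 39.9062385559082)
```

View pics/w2.png

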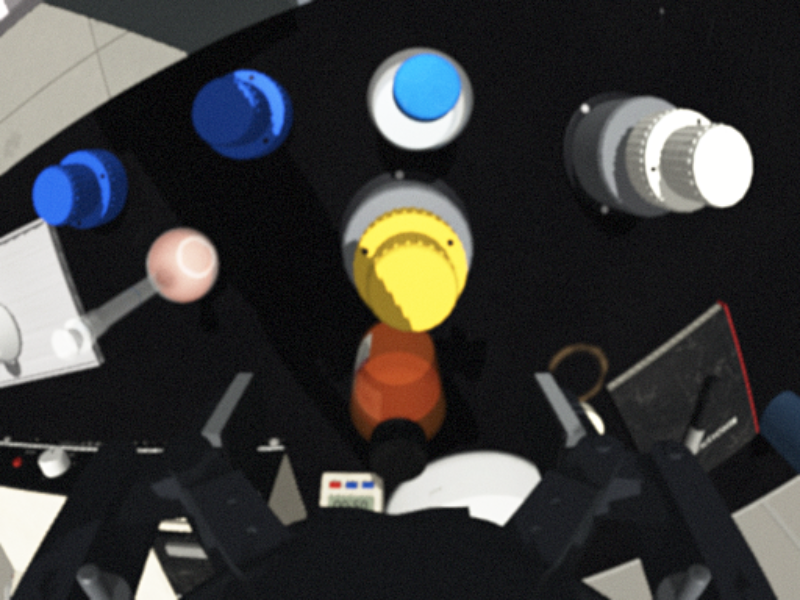

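The wrist view shows the yellow grip's top at about (414,286), with the clear bottle's cap at (428,86), the amber cap at (398,448), the vol flask's lip at (70,338), and the white cap off right at (722,165).

Run:
```python
from h import *
w=grab('wrist');k=.64
h=cv2.cvtColor(w['color'],cv2.COLOR_RGB2HSV)
m=cv2.inRange(h,(20,130,60),(34,255,255))
c=max(cv2.findContours(m,0,2)[0],key=cv2.contourArea)
# bottom arc = grip top rim, upper arc = skirt
p=c[:,0].astype(np.float32)
low=p[p[:,1]>192]; W=np.array([onz(w,u,v,.147,True)[:2] for u,v in low])
A=np.c_[2*W,np.ones(len(W))];s=np.linalg.lstsq(A,(W**2).sum(1),rcond=None)[0];print('grip top',s[:2],np.sqrt(s[2]+s[:2]@s[:2]))
up=p[p[:,1]<160]; W=np.array([onz(w,u,v,.107,True)[:2] for u,v in up])
A=np.c_[2*W,np.ones(len(W))];s=np.linalg.lstsq(A,(W**2).sum(1),rcond=None)[0];print('skirt top',s[:2],np.sqrt(s[2]+s[:2]@s[:2]))
for n,u,v,z in[('captop',414,286,.147),('clear',428,86,.146),('amber',398,450,.156),('volbulb',183,265,.031),('voltop',70,338,.194),('white',722,165,.147)]:
    print(n,onz(w,u*k,v*k,z,True).round(4))
```

```text
grip top [0.51730766 0.20643477] 0.025419252049409615
skirt top [0.51521226 0.20642784] 0.03152248872971636
captop [0.5164 0.209  0.147 ]
clear [0.4231 0.2463 0.146 ]
amber [0.6058 0.1711 0.156 ]
volbulb [0.4759 0.03   0.031 ]
voltop [0.4733 0.0381 0.194 ]
white [0.5028 0.4026 0.147 ]
```

Request:
{"name": "step_arm", "arguments": {"commands": [{"dx": 10, "dy": 10, "dz": 20, "spin": 0, "grip": 0}, {"dx": 10, "dy": 10, "dz": 45, "spin": 0, "grip": 0}, {"dx": 10, "dy": 10, "dz": 70, "spin": 0, "grip": 0}, {"dx": 10, "dy": 10, "dz": 90, "spin": 0, "grip": 0}, {"dx": 10, "dy": 10, "dz": 105, "spin": 0, "grip": 0}, {"dx": 10, "dy": 10, "dz": 118, "spin": 0, "grip": 0}, {"dx": 10, "dy": 10, "dz": 118, "spin": 0, "grip": 0}, {"dx": 10, "dy": 10, "dz": 118, "spin": 0, "grip": 0}]}}

```text
clock: 2.35
position: [0.5138, 0.2103, 0.1137]
tool_rot: [0.157, 0.988, 0.0, 0.0]
force: [0.3, -0.5, 0.7]
finger_gap: 0.999
grip_force: 0.0
```

Request:
{"name": "step_arm", "arguments": {"commands": [{"dx": 0, "dy": 0, "dz": 0, "spin": 0, "grip": 255}, {"dx": 0, "dy": 0, "dz": 0, "spin": 0, "grip": 255}, {"dx": 0, "dy": 0, "dz": 0, "spin": 0, "grip": 255}, {"dx": 0, "dy": 0, "dz": 0, "spin": 0, "grip": 255}, {"dx": 0, "dy": 0, "dz": 0, "spin": 0, "grip": 255}, {"dx": 0, "dy": 0, "dz": 0, "spin": 0, "grip": 255}, {"dx": 0, "dy": 0, "dz": 0, "spin": 0, "grip": 255}, {"dx": 0, "dy": 0, "dz": 0, "spin": 0, "grip": 255}, {"dx": 0, "dy": 0, "dz": 0, "spin": 0, "grip": 255}]}}

```text
clock: 3.25
position: [0.5141, 0.209, 0.1143]
tool_rot: [0.157, 0.988, -0.001, 0.001]
force: [-3.0, -4.0, 5.9]
finger_gap: 0.557
grip_force: 61.6
```

Request:
{"name": "step_arm", "arguments": {"commands": [{"dx": 0, "dy": 0, "dz": 3, "spin": 0, "grip": 255}, {"dx": 0, "dy": 0, "dz": 6, "spin": 0, "grip": 255}, {"dx": 0, "dy": 0, "dz": 8, "spin": 0, "grip": 255}, {"dx": 0, "dy": 0, "dz": 8, "spin": 0, "grip": 255}, {"dx": 0, "dy": 0, "dz": 8, "spin": 0, "grip": 255}]}}

```text
clock: 3.75
position: [0.5143, 0.209, 0.1072]
tool_rot: [0.157, 0.988, -0.001, 0.001]
force: [-4.0, -4.3, 10.0]
finger_gap: 0.559
grip_force: 61.7
```

Request:
{"name": "step_arm", "arguments": {"commands": [{"dx": 0, "dy": 0, "dz": 1, "spin": 0, "grip": 255}, {"dx": 0, "dy": 0, "dz": 1, "spin": -6, "grip": 255}, {"dx": 0, "dy": 0, "dz": 1, "spin": -12, "grip": 255}, {"dx": 0, "dy": 0, "dz": 1, "spin": -18, "grip": 255}, {"dx": 0, "dy": 0, "dz": 1, "spin": -24, "grip": 255}, {"dx": 0, "dy": 0, "dz": 1, "spin": -30, "grip": 255}, {"dx": 0, "dy": 0, "dz": 1, "spin": -36, "grip": 255}, {"dx": 0, "dy": 0, "dz": 1, "spin": -42, "grip": 255}, {"dx": 0, "dy": 0, "dz": 1, "spin": -48, "grip": 255}, {"dx": 0, "dy": 0, "dz": 1, "spin": -54, "grip": 255}, {"dx": 0, "dy": 0, "dz": 1, "spin": -60, "grip": 255}, {"dx": 0, "dy": 0, "dz": 1, "spin": -63, "grip": 255}]}}

```text
clock: 4.95
position: [0.515, 0.2026, 0.1069]
tool_rot: [-0.383, 0.924, -0.007, -0.002]
force: [-4.4, -22.4, 17.7]
finger_gap: 0.558
grip_force: 65.0
```

Run:
```python
from h import *
s=manip.sense();print(s['clock'],s['position'],s['joint_positions'].round(3),s['tool_rot'].round(4),s['force'],s['ft_torque'])
```

```text
4.95 [0.5149829  0.20262632 0.10686232] [ 0.226  0.298  1.705 -0.015  1.14  -2.124] [-0.383   0.9237 -0.0066 -0.002 ] [ -4.43709673 -22.37844399  17.65619243] [-4.10837761  0.55897907 -0.59624136]
```

Request:
{"name": "step_arm", "arguments": {"commands": [{"dx": 2, "dy": -2, "dz": 0, "spin": 0, "grip": 255}, {"dx": 4, "dy": -4, "dz": 0, "spin": 0, "grip": 255}, {"dx": 5, "dy": -5, "dz": 0, "spin": 0, "grip": 255}, {"dx": 5, "dy": -5, "dz": 0, "spin": 0, "grip": 255}]}}

```text
clock: 5.35
position: [0.515, 0.2015, 0.1072]
tool_rot: [-0.382, 0.924, -0.001, 0.001]
force: [-4.7, -6.8, 13.4]
finger_gap: 0.557
grip_force: 63.0
```

Run:
```python
from h import *
s=manip.sense();print(s['position'],s['force'],s['ft_torque'])
w=grab('wrist');cv2.imwrite('pics/w3.png',cv2.resize(w['color'][90:310,130:420,::-1],(800,607))[:600])
```

```text
[0.5149651  0.20145604 0.10715768] [-4.6822922  -6.83833302 13.39780347] [-1.08621829  0.74621031  0.01086659]
```

View pics/w3.png

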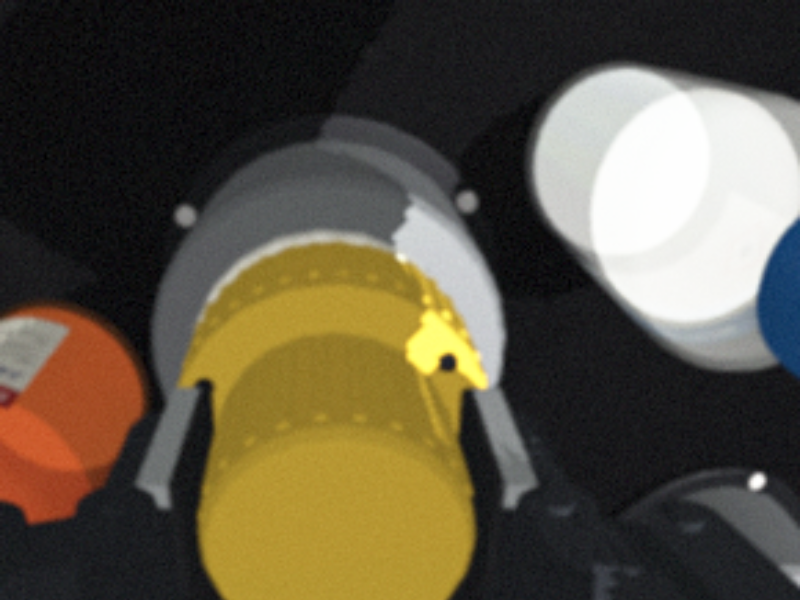

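In the crop, the skirt marks at (205,388) and (447,362) sit where they did relative to the gripper before, so the cap turned with it. I'll lift gently and watch the force.

Request:
{"name": "step_arm", "arguments": {"commands": [{"dx": 0, "dy": 0, "dz": -3, "spin": 0, "grip": 255}, {"dx": 0, "dy": 0, "dz": -6, "spin": 0, "grip": 255}, {"dx": 0, "dy": 0, "dz": -9, "spin": 0, "grip": 255}, {"dx": 0, "dy": 0, "dz": -12, "spin": 0, "grip": 255}, {"dx": 0, "dy": 0, "dz": -14, "spin": 0, "grip": 255}, {"dx": 0, "dy": 0, "dz": -14, "spin": 0, "grip": 255}]}}

```text
clock: 6.0
position: [0.5146, 0.2012, 0.1185]
tool_rot: [-0.382, 0.924, -0.002, 0.0]
force: [0.6, -4.8, -0.3]
finger_gap: 0.554
grip_force: 65.4
```

Request:
{"name": "step_arm", "arguments": {"commands": [{"dx": 0, "dy": 0, "dz": -5, "spin": 0, "grip": 255}, {"dx": 0, "dy": 0, "dz": -10, "spin": 0, "grip": 255}, {"dx": 0, "dy": 0, "dz": -18, "spin": 0, "grip": 255}, {"dx": 0, "dy": 0, "dz": -28, "spin": 0, "grip": 255}, {"dx": 0, "dy": 0, "dz": -40, "spin": 0, "grip": 255}, {"dx": 0, "dy": 0, "dz": -60, "spin": 0, "grip": 255}, {"dx": 0, "dy": 0, "dz": -80, "spin": 0, "grip": 255}, {"dx": 0, "dy": 0, "dz": -100, "spin": 0, "grip": 255}, {"dx": 0, "dy": 0, "dz": -120, "spin": 0, "grip": 255}, {"dx": 0, "dy": 0, "dz": -140, "spin": 0, "grip": 255}, {"dx": 0, "dy": 0, "dz": -160, "spin": 0, "grip": 255}, {"dx": 0, "dy": 0, "dz": -160, "spin": 0, "grip": 255}]}}

```text
clock: 7.2
position: [0.5157, 0.2037, 0.2831]
tool_rot: [-0.382, 0.924, -0.001, 0.004]
force: [0.3, -0.2, -0.6]
finger_gap: 0.554
grip_force: 65.5
```

Run:
```python
from h import *
s=manip.sense();print(s['position'],s['joint_positions'].round(3),s['tool_rot'].round(4),s['force'],s['ft_torque'])
b=grab('scene');t=grab('top');w=grab('wrist')
p=[cv2.resize(b['color'][110:280,170:340],(400,400)),cv2.resize(t['color'][130:260,150:280],(400,400))]
q=cv2.resize(w['color'],(267,200));q=np.hstack([q,np.zeros((200,533,3),np.uint8)])
cv2.imwrite('pics/w4.png',np.vstack([np.hstack(p),q])[:,:,::-1])
```

```text
[0.5157043  0.20365677 0.28308922] [ 0.22   0.121  1.533  0.     1.479 -2.135] [-3.821e-01  9.241e-01 -6.000e-04  4.400e-03] [ 0.25631598 -0.16199047 -0.62308813] [ 0.00262557 -0.01836955  0.07198973]
```

View pics/w4.png

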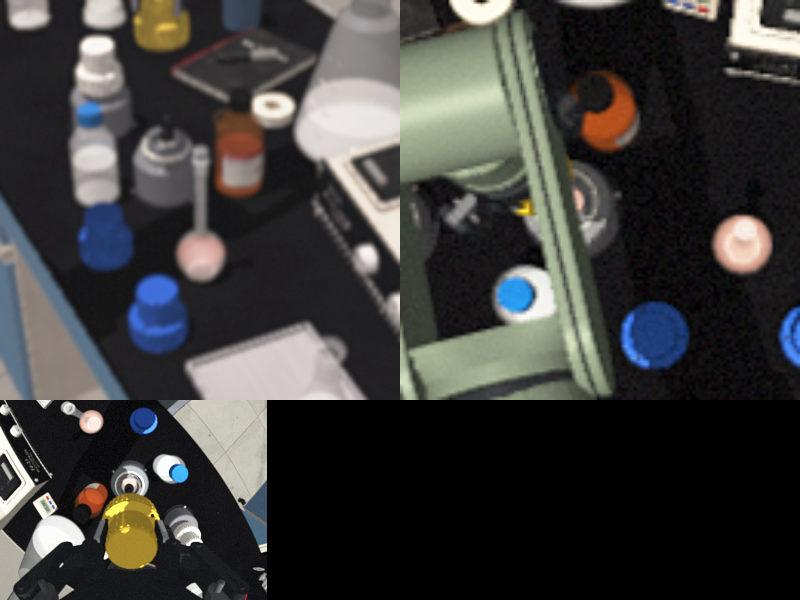

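The cap is free: the wrist view shows it in the fingers and the open canister with the pink bottle below, and all neighbours are standing. Next I carry it high to the near end of the tray and turn so the fingers close along world x.

Request:
{"name": "step_arm", "arguments": {"commands": [{"dx": 20, "dy": -14, "dz": 0, "spin": 8, "grip": 255}, {"dx": 48, "dy": -34, "dz": 0, "spin": 16, "grip": 255}, {"dx": 78, "dy": -56, "dz": 0, "spin": 24, "grip": 255}, {"dx": 108, "dy": -78, "dz": 0, "spin": 32, "grip": 255}, {"dx": 138, "dy": -99, "dz": 0, "spin": 40, "grip": 255}, {"dx": 168, "dy": -121, "dz": 0, "spin": 48, "grip": 255}, {"dx": 198, "dy": -142, "dz": 0, "spin": 56, "grip": 255}, {"dx": 228, "dy": -164, "dz": 0, "spin": 64, "grip": 255}, {"dx": 258, "dy": -185, "dz": 0, "spin": 72, "grip": 255}, {"dx": 285, "dy": -205, "dz": 0, "spin": 80, "grip": 255}, {"dx": 305, "dy": -219, "dz": 0, "spin": 88, "grip": 255}, {"dx": 316, "dy": -227, "dz": 0, "spin": 96, "grip": 255}]}}

```text
clock: 8.55
position: [0.4487, -0.1825, 0.2765]
tool_rot: [0.435, 0.9, -0.0, -0.002]
force: [0.8, 0.0, 0.1]
finger_gap: 0.562
grip_force: 65.5
```

Request:
{"name": "step_arm", "arguments": {"commands": [{"dx": 0, "dy": 0, "dz": 0, "spin": 8, "grip": 255}, {"dx": 0, "dy": 0, "dz": 0, "spin": 16, "grip": 255}, {"dx": 0, "dy": 0, "dz": 0, "spin": 24, "grip": 255}, {"dx": 0, "dy": 0, "dz": 0, "spin": 32, "grip": 255}, {"dx": 0, "dy": 0, "dz": 0, "spin": 40, "grip": 255}, {"dx": 0, "dy": 0, "dz": 0, "spin": 48, "grip": 255}, {"dx": 0, "dy": 0, "dz": 0, "spin": 52, "grip": 255}, {"dx": 0, "dy": 0, "dz": 0, "spin": 52, "grip": 255}, {"dx": 0, "dy": 0, "dz": 0, "spin": 52, "grip": 255}]}}

```text
clock: 9.45
position: [0.4495, -0.1807, 0.2771]
tool_rot: [0.783, 0.622, -0.0, -0.001]
force: [-0.5, -0.4, -1.5]
finger_gap: 0.556
grip_force: 65.5
```

```bash
python3 look.py w5
python3 - <<'E'
from h import *
a=grab('scene');t=grab('top');k=512/800
cv2.imwrite('pics/w6.png',np.hstack([cv2.resize(a['color'][180:370,220:400],(380,400)),cv2.resize(cv2.imread('pics/w5.png')[:,:,::-1],(420,400))])[:,:,::-1])
E
```

```text
9.45 [ 0.44947647 -0.18067374  0.27712877] [-0.561 -0.022  1.695  0.     1.471 -0.334] [ 7.826e-01  6.225e-01 -3.000e-04 -1.000e-03] [-0.49455878 -0.44435133 -1.52053259]
(195, 180, 110, 145) 12208.5 ((249.0, 252.09722900390625), 72.34654235839844)
```

View pics/w6.png

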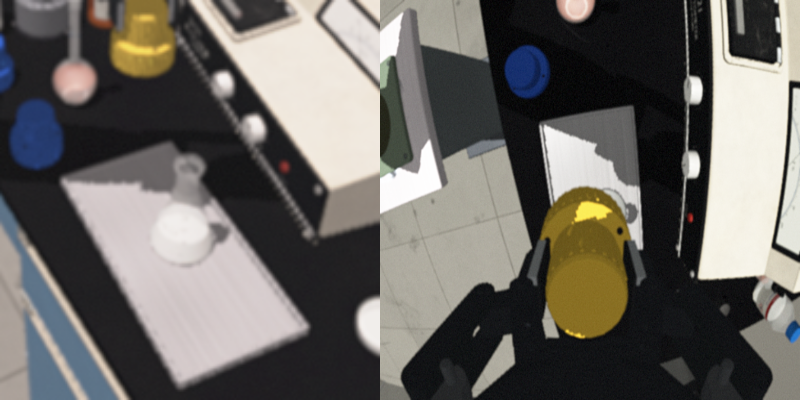

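The cap is held upright above the tray. The tray's far corners are at (540,122) and (633,107) in the right pane, and the flask stands at (183,240) in the left one. A quick check of these against the plan follows.

Run:
```python
from h import *
w=grab('wrist');a=grab('scene')
for n,u,v,z in[('c1',195,117,.012),('c2',308.5,102.7,.012),('captop',252,286,.31)]: print(n,onz(w,u,v,z,True).round(4))
S=180/380;T=190/400
for n,u,v,z in[('flaskfoot',183,240,.02),('flasktop',190,163,.131),('tc_near',180,387,.012),('tc_r',308,326,.012),('tc_l',62,180,.012),('tc_b',176,142,.012)]: print(n,onz(a,220+u*S,180+v*T,z).round(4))
```

```text
c1 [ 0.3835 -0.1164  0.012 ]
c2 [ 0.5404 -0.1323  0.012 ]
captop [ 0.4483 -0.1852  0.31  ]
flaskfoot [ 0.4586 -0.2825  0.02  ]
flasktop [ 0.4689 -0.267   0.131 ]
tc_near [ 0.3539 -0.4305  0.012 ]
tc_r [ 0.5155 -0.4391  0.012 ]
tc_l [ 0.3814 -0.1233  0.012 ]
tc_b [ 0.5479 -0.1371  0.012 ]
```

Request:
{"name": "step_arm", "arguments": {"commands": [{"dx": 0, "dy": 0, "dz": 25, "spin": 0, "grip": 255}, {"dx": 0, "dy": 0, "dz": 60, "spin": 0, "grip": 255}, {"dx": 0, "dy": 0, "dz": 95, "spin": 0, "grip": 255}, {"dx": 0, "dy": 0, "dz": 130, "spin": 0, "grip": 255}, {"dx": 0, "dy": 0, "dz": 165, "spin": 0, "grip": 255}, {"dx": 0, "dy": 0, "dz": 190, "spin": 0, "grip": 255}, {"dx": 0, "dy": 0, "dz": 208, "spin": 0, "grip": 255}, {"dx": 0, "dy": 0, "dz": 220, "spin": 0, "grip": 255}, {"dx": 0, "dy": 0, "dz": 226, "spin": 0, "grip": 255}, {"dx": 0, "dy": 0, "dz": 229, "spin": 0, "grip": 255}, {"dx": 0, "dy": 0, "dz": 229, "spin": 0, "grip": 255}, {"dx": 0, "dy": 0, "dz": 229, "spin": 0, "grip": 255}]}}

```text
clock: 10.9
position: [0.4508, -0.1816, 0.0502]
tool_rot: [0.783, 0.622, 0.0, 0.001]
force: [-0.5, 0.2, -0.5]
finger_gap: 0.558
grip_force: 65.5
```

Request:
{"name": "step_arm", "arguments": {"commands": [{"dx": 0, "dy": 0, "dz": 1, "spin": 0, "grip": 255}, {"dx": 0, "dy": 0, "dz": 2, "spin": 0, "grip": 255}, {"dx": 0, "dy": 0, "dz": 3, "spin": 0, "grip": 255}, {"dx": 0, "dy": 0, "dz": 4, "spin": 0, "grip": 255}, {"dx": 0, "dy": 0, "dz": 4, "spin": 0, "grip": 255}]}}

```text
clock: 11.4
position: [0.4499, -0.1809, 0.0451]
tool_rot: [0.783, 0.622, -0.0, -0.0]
force: [0.5, -0.3, -0.8]
finger_gap: 0.555
grip_force: 65.5
```

Request:
{"name": "step_arm", "arguments": {"commands": [{"dx": 0, "dy": 0, "dz": 1, "spin": 0, "grip": 255}, {"dx": 0, "dy": 0, "dz": 2, "spin": 0, "grip": 255}, {"dx": 0, "dy": 0, "dz": 3, "spin": 0, "grip": 255}, {"dx": 0, "dy": 0, "dz": 4, "spin": 0, "grip": 255}, {"dx": 0, "dy": 0, "dz": 4, "spin": 0, "grip": 255}]}}

```text
clock: 11.9
position: [0.4501, -0.1813, 0.043]
tool_rot: [0.783, 0.622, -0.0, -0.0]
force: [-6.0, 1.8, 13.0]
finger_gap: 0.559
grip_force: 66.5
```

On the floor (contact at about 0.043). Release and rise.

Request:
{"name": "step_arm", "arguments": {"commands": [{"dx": 0, "dy": 0, "dz": -2, "spin": 0, "grip": 255}, {"dx": 0, "dy": 0, "dz": -2, "spin": 0, "grip": 0}, {"dx": 0, "dy": 0, "dz": -2, "spin": 0, "grip": 0}, {"dx": 0, "dy": 0, "dz": -2, "spin": 0, "grip": 0}, {"dx": 0, "dy": 0, "dz": -2, "spin": 0, "grip": 0}, {"dx": 0, "dy": 0, "dz": -2, "spin": 0, "grip": 0}, {"dx": 0, "dy": 0, "dz": -2, "spin": 0, "grip": 0}, {"dx": 0, "dy": 0, "dz": -2, "spin": 0, "grip": 0}, {"dx": 0, "dy": 0, "dz": -2, "spin": 0, "grip": 0}, {"dx": 0, "dy": 0, "dz": -2, "spin": 0, "grip": 0}]}}

```text
clock: 12.9
position: [0.45, -0.1811, 0.0433]
tool_rot: [0.783, 0.622, 0.0, 0.0]
force: [0.8, -0.2, 0.7]
finger_gap: 1.002
grip_force: 0.0
```

Request:
{"name": "step_arm", "arguments": {"commands": [{"dx": 0, "dy": 0, "dz": -15, "spin": 0, "grip": 0}, {"dx": 0, "dy": 0, "dz": -35, "spin": 0, "grip": 0}, {"dx": 0, "dy": 0, "dz": -60, "spin": 0, "grip": 0}, {"dx": 0, "dy": 0, "dz": -90, "spin": 0, "grip": 0}, {"dx": 0, "dy": 0, "dz": -120, "spin": 0, "grip": 0}, {"dx": 0, "dy": 0, "dz": -150, "spin": 0, "grip": 0}, {"dx": 0, "dy": 0, "dz": -180, "spin": 0, "grip": 0}, {"dx": 0, "dy": 0, "dz": -200, "spin": 0, "grip": 0}, {"dx": 0, "dy": 0, "dz": -210, "spin": 0, "grip": 0}, {"dx": 0, "dy": 0, "dz": -210, "spin": 0, "grip": 0}]}}

```text
clock: 13.9
position: [0.4508, -0.1815, 0.2547]
tool_rot: [0.783, 0.622, 0.001, 0.002]
force: [0.3, 1.1, -1.0]
finger_gap: 1.002
grip_force: 0.0
```

```bash
python3 look.py w7
python3 - <<'E'
from h import *
a=grab('scene')
m=cv2.inRange(cv2.cvtColor(a['color'],cv2.COLOR_RGB2HSV),(20,130,60),(34,255,255))
c=max(cv2.findContours(m,0,2)[0],key=cv2.contourArea);print(cv2.boundingRect(c))
w=grab('wrist')
m=cv2.inRange(cv2.cvtColor(w['color'],cv2.COLOR_RGB2HSV),(20,130,40),(34,255,255))
c=max(cv2.findContours(m,0,2)[0],key=cv2.contourArea);M=cv2.moments(c);u,v=M['m10']/M['m00'],M['m01']/M['m00'];print(onz(w,u,v,.055,True))
u,v,_,_=cv2.boundingRect(c)
cv2.imwrite('pics/w7.png',np.hstack([cv2.resize(a['color'][180:370,220:400],(380,400)),cv2.resize(w['color'],(420,400))])[:,:,::-1])
E
```

```text
13.9 [ 0.45079003 -0.18152272  0.25469961] [-0.561 -0.006  1.726 -0.     1.419 -0.333] [7.831e-01 6.219e-01 5.000e-04 1.500e-03] [ 0.34698273  1.07514891 -0.98430974]
(224, 134, 53, 56) 2193.5 ((250.0, 161.6018524169922), 27.89027976989746)
(272, 250, 25, 34)
[ 0.44887623 -0.18226594  0.055     ]
```

View pics/w7.png

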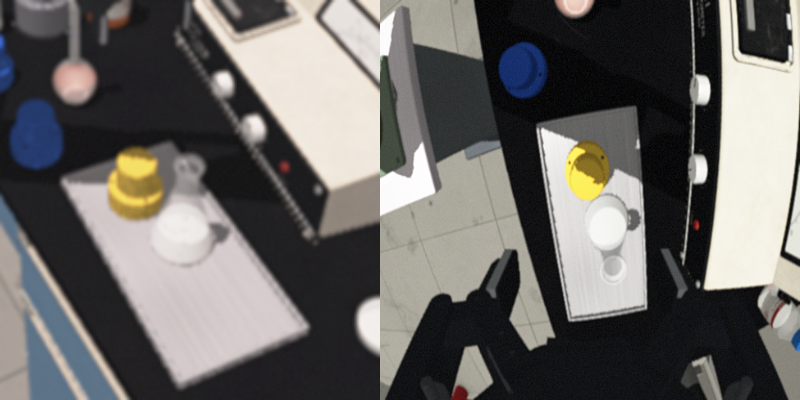

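The cap stands in the tray at (138,185) in the left pane, measured at (0.449, -0.182), with the flask untouched. Now back above the canister with the first yaw.

Request:
{"name": "step_arm", "arguments": {"commands": [{"dx": 20, "dy": -1, "dz": 0, "spin": -7, "grip": 0}, {"dx": 55, "dy": -3, "dz": 0, "spin": -14, "grip": 0}, {"dx": 93, "dy": -5, "dz": 0, "spin": -21, "grip": 0}, {"dx": 131, "dy": -7, "dz": 0, "spin": -28, "grip": 0}, {"dx": 169, "dy": -10, "dz": 0, "spin": -35, "grip": 0}, {"dx": 207, "dy": -12, "dz": 0, "spin": -42, "grip": 0}, {"dx": 245, "dy": -14, "dz": 0, "spin": -49, "grip": 0}, {"dx": 283, "dy": -17, "dz": 0, "spin": -56, "grip": 0}, {"dx": 321, "dy": -19, "dz": 0, "spin": -63, "grip": 0}, {"dx": 355, "dy": -21, "dz": 0, "spin": -70, "grip": 0}, {"dx": 380, "dy": -23, "dz": 0, "spin": -77, "grip": 0}, {"dx": 392, "dy": -23, "dz": 0, "spin": -81, "grip": 0}]}}

```text
clock: 15.25
position: [0.5153, 0.2081, 0.2509]
tool_rot: [0.189, 0.982, -0.001, -0.002]
force: [0.1, -0.7, 0.5]
finger_gap: 1.0
grip_force: 0.0
```

```bash
python3 look.py w8; python3 -c "
import cv2
i=cv2.imread('pics/w8.png');cv2.imwrite('pics/w8c.png',cv2.resize(i[130:430,220:620],(800,600),interpolation=2))"
```

```text
15.25 [0.51528799 0.20808041 0.25094542] [ 2.280e-01  1.530e-01  1.563e+00  1.000e-03  1.429e+00 -9.640e-01] [ 1.885e-01  9.821e-01 -5.000e-04 -1.900e-03] [ 0.08845857 -0.68513373  0.50023744]
(0, 191, 42, 44) 1279.0 ((17.640968322753906, 212.84361267089844), 23.921483993530273)
```

View pics/w8c.png

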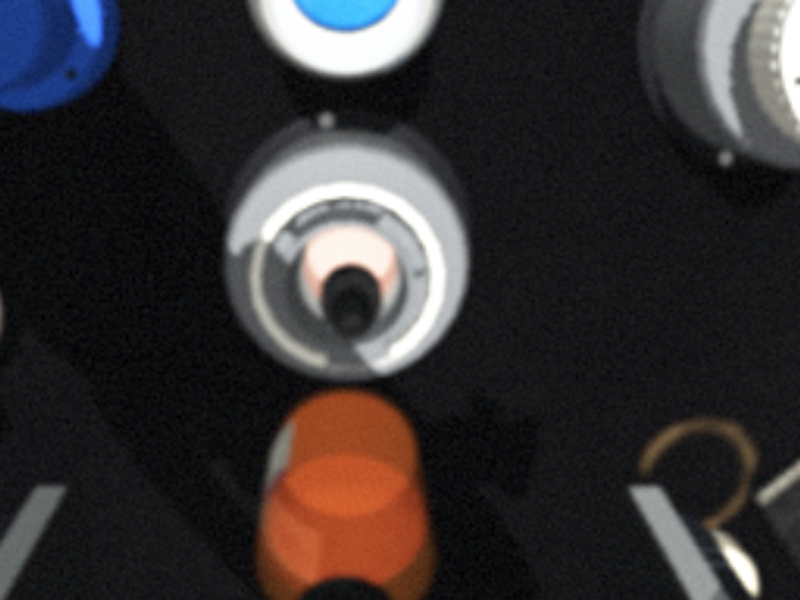

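The open canister has the black teat at crop (351,308), top about (351,312), with the pink shoulder at (350,265) around it. Its position by ray casting:

Run:
```python
from h import *
w=grab('wrist');s=manip.sense();P=s['position'];print(P)
for n,x,y,z in[('teat top',351,312,.124),('teat mid',351,300,.11),('shoulder',350,268,.078),('canister body top',347,255,.061),('mouth',349,285,.09)]:
    p=onz(w,.64*(220+x/2),.64*(130+y/2),z,True);d=R.from_quat(s['tool_rot']).inv().apply(p-P)*1000
    print(n,p.round(4),d.round(1))
```

```text
[0.51545363 0.20731541 0.25111102]
teat top [0.5202 0.2092 0.124 ] [ -4.1   3.8 127.1]
teat mid [0.5205 0.2091 0.11  ] [ -4.5   3.9 141.1]
shoulder [0.5183 0.2098 0.078 ] [ -2.3   3.7 173.1]
canister body top [0.5174 0.209  0.061 ] [ -1.7   2.7 190.1]
mouth [0.5208 0.2084 0.09  ] [ -5.1   3.3 161.1]
```

Request:
{"name": "step_arm", "arguments": {"commands": [{"dx": -4, "dy": 4, "dz": 20, "spin": 0, "grip": 0}, {"dx": -4, "dy": 4, "dz": 50, "spin": 0, "grip": 0}, {"dx": -4, "dy": 4, "dz": 80, "spin": 0, "grip": 0}, {"dx": -4, "dy": 4, "dz": 105, "spin": 0, "grip": 0}, {"dx": -4, "dy": 4, "dz": 125, "spin": 0, "grip": 0}, {"dx": -4, "dy": 4, "dz": 140, "spin": 0, "grip": 0}, {"dx": -4, "dy": 4, "dz": 150, "spin": 0, "grip": 0}, {"dx": -4, "dy": 4, "dz": 155, "spin": 0, "grip": 0}, {"dx": -4, "dy": 4, "dz": 155, "spin": 0, "grip": 0}, {"dx": -4, "dy": 4, "dz": 155, "spin": 0, "grip": 0}]}}

```text
clock: 16.35
position: [0.5224, 0.2083, 0.0992]
tool_rot: [0.192, 0.981, 0.0, 0.001]
force: [-0.1, 0.1, 0.4]
finger_gap: 1.001
grip_force: 0.0
```

Request:
{"name": "step_arm", "arguments": {"commands": [{"dx": 0, "dy": 0, "dz": 0, "spin": 0, "grip": 100}, {"dx": 0, "dy": 0, "dz": 0, "spin": 0, "grip": 150}, {"dx": 0, "dy": 0, "dz": 0, "spin": 0, "grip": 200}, {"dx": 0, "dy": 0, "dz": 0, "spin": 0, "grip": 255}, {"dx": 0, "dy": 0, "dz": 0, "spin": 0, "grip": 255}, {"dx": 0, "dy": 0, "dz": 0, "spin": 0, "grip": 255}, {"dx": 0, "dy": 0, "dz": 0, "spin": 0, "grip": 255}, {"dx": 0, "dy": 0, "dz": 0, "spin": 0, "grip": 255}, {"dx": 0, "dy": 0, "dz": 0, "spin": 0, "grip": 255}, {"dx": 0, "dy": 0, "dz": 0, "spin": 0, "grip": 255}]}}

```text
clock: 17.35
position: [0.5215, 0.2078, 0.0985]
tool_rot: [0.192, 0.981, -0.0, -0.0]
force: [-1.5, -2.3, 5.6]
finger_gap: 0.22
grip_force: 58.9
```

Teat gripped (18.7 mm). Lift straight up.

Request:
{"name": "step_arm", "arguments": {"commands": [{"dx": 0, "dy": 0, "dz": -6, "spin": 0, "grip": 255}, {"dx": 0, "dy": 0, "dz": -15, "spin": 0, "grip": 255}, {"dx": 0, "dy": 0, "dz": -28, "spin": 0, "grip": 255}, {"dx": 0, "dy": 0, "dz": -44, "spin": 0, "grip": 255}, {"dx": 0, "dy": 0, "dz": -62, "spin": 0, "grip": 255}, {"dx": 0, "dy": 0, "dz": -82, "spin": 0, "grip": 255}, {"dx": 0, "dy": 0, "dz": -104, "spin": 0, "grip": 255}, {"dx": 0, "dy": 0, "dz": -126, "spin": 0, "grip": 255}, {"dx": 0, "dy": 0, "dz": -150, "spin": 0, "grip": 255}, {"dx": 0, "dy": 0, "dz": -174, "spin": 0, "grip": 255}, {"dx": 0, "dy": 0, "dz": -195, "spin": 0, "grip": 255}, {"dx": 0, "dy": 0, "dz": -205, "spin": 0, "grip": 255}]}}

```text
clock: 18.55
position: [0.523, 0.2088, 0.3072]
tool_rot: [0.191, 0.981, 0.002, 0.003]
force: [0.7, -0.0, -0.9]
finger_gap: 0.22
grip_force: 58.5
```

Run:
```python
from h import *
s=manip.sense();P=s['position'];print(P,s['joint_positions'].round(3),s['force'])
# target: tray frame y=-0.10, x=-0.005
ct=np.array([.448,-.278]);y=np.array([.079,.997]);x=np.array([.997,-.079])
g=ct+x*-.01+y*-.1;print(g, R.from_quat(s['tool_rot']).inv().apply(np.r_[g-P[:2],0])*1000)
w=grab('wrist');a=grab('scene')
cv2.imwrite('pics/w9.png',np.hstack([cv2.resize(a['color'][60:280,170:390],(400,400)),cv2.resize(w['color'][100:340,130:370],(400,400))])[:,:,::-1])
```

```text
[0.52299821 0.20881117 0.30723556] [ 2.260e-01  1.280e-01  1.476e+00  1.000e-03  1.531e+00 -9.600e-01] [ 0.66636764 -0.03842603 -0.85722563]
[ 0.43013 -0.37691] [-134.09727993 -577.67529988   -1.72222583]
```

View pics/w9.png

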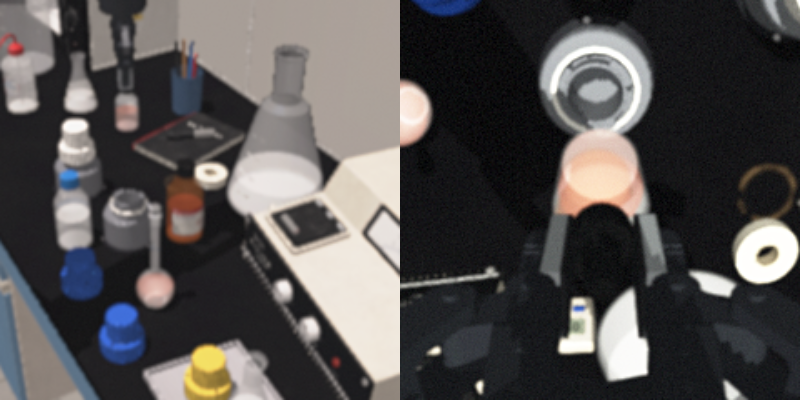

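The bottle hangs upright from the fingers at (125,110) in the left pane, and the canister is empty at (597,85) in the right. That was my eleventh picture, one over the limit of ten, so from here I use numbers only. Carry it to the far end of the tray.

Request:
{"name": "step_arm", "arguments": {"commands": [{"dx": -4, "dy": -17, "dz": 0, "spin": 6, "grip": 255}, {"dx": -11, "dy": -46, "dz": 0, "spin": 12, "grip": 255}, {"dx": -19, "dy": -80, "dz": 0, "spin": 18, "grip": 255}, {"dx": -27, "dy": -115, "dz": 0, "spin": 24, "grip": 255}, {"dx": -35, "dy": -150, "dz": 0, "spin": 30, "grip": 255}, {"dx": -43, "dy": -185, "dz": 0, "spin": 36, "grip": 255}, {"dx": -51, "dy": -220, "dz": 0, "spin": 42, "grip": 255}, {"dx": -59, "dy": -255, "dz": 0, "spin": 48, "grip": 255}, {"dx": -67, "dy": -290, "dz": 0, "spin": 54, "grip": 255}, {"dx": -74, "dy": -320, "dz": 0, "spin": 60, "grip": 255}, {"dx": -79, "dy": -342, "dz": 0, "spin": 66, "grip": 255}, {"dx": -81, "dy": -350, "dz": 0, "spin": 70, "grip": 255}]}}

```text
clock: 19.85
position: [0.4639, -0.1484, 0.3017]
tool_rot: [0.722, 0.692, -0.001, -0.001]
force: [-0.4, -0.2, 0.2]
finger_gap: 0.218
grip_force: 58.6
```

Run:
```python
from h import *
s=manip.sense();P=s['position'];print(P,s['joint_positions'].round(3),s['tool_rot'])
print(R.from_quat(s['tool_rot']).inv().apply(np.r_[np.array([.432,-.378])-P[:2],0])*1000)
```

```text
[ 0.46392421 -0.1483837   0.30167003] [-4.870e-01 -3.100e-02  1.653e+00 -1.000e-03  1.521e+00 -4.440e-01] [ 7.22092356e-01  6.91795550e-01 -6.35180503e-04 -1.06892720e-03]
[-2.30773032e+02 -2.20590779e+01 -7.61722407e-02]
```

Request:
{"name": "step_arm", "arguments": {"commands": [{"dx": -15, "dy": -1, "dz": 0, "spin": 3, "grip": 255}, {"dx": -42, "dy": -4, "dz": 0, "spin": 7, "grip": 255}, {"dx": -75, "dy": -7, "dz": 0, "spin": 10, "grip": 255}, {"dx": -110, "dy": -11, "dz": 0, "spin": 10, "grip": 255}, {"dx": -145, "dy": -14, "dz": 0, "spin": 10, "grip": 255}, {"dx": -178, "dy": -17, "dz": 0, "spin": 10, "grip": 255}, {"dx": -205, "dy": -20, "dz": 0, "spin": 10, "grip": 255}, {"dx": -223, "dy": -22, "dz": 0, "spin": 10, "grip": 255}, {"dx": -231, "dy": -22, "dz": 0, "spin": 10, "grip": 255}, {"dx": -231, "dy": -22, "dz": 0, "spin": 10, "grip": 255}, {"dx": -231, "dy": -22, "dz": 0, "spin": 10, "grip": 255}]}}

```text
clock: 20.95
position: [0.4349, -0.3756, 0.3031]
tool_rot: [0.777, 0.629, 0.0, -0.0]
force: [0.3, -0.7, -0.7]
finger_gap: 0.217
grip_force: 58.6
```

Run:
```python
from h import *
s=manip.sense();P=s['position'];print(P,s['joint_positions'].round(3),s['tool_rot'])
for n in('scene','wrist'):
    w=grab(n);h=cv2.cvtColor(w['color'],cv2.COLOR_RGB2HSV)
    m=cv2.inRange(h,(0,40,90),(15,160,255))
    m=cv2.morphologyEx(m,cv2.MORPH_OPEN,np.ones((3,3)))
    for c in cv2.findContours(m,0,2)[0]:
        if cv2.contourArea(c)>60: print(n,cv2.boundingRect(c),cv2.contourArea(c),[round(float(q),2) for q in cv2.fitEllipse(c)[1]], round(cv2.fitEllipse(c)[2],1))
```

```text
[ 0.43488584 -0.37562234  0.30305619] [-8.630e-01  1.600e-01  1.448e+00  1.000e-03  1.534e+00 -6.530e-01] [ 7.77375585e-01  6.29036478e-01  2.98823620e-04 -4.67840663e-04]
scene (463, 286, 19, 18) 236.0 [17.53, 17.84] 32.2
scene (322, 248, 21, 23) 301.5 [18.05, 24.72] 19.4
scene (245, 210, 21, 17) 247.5 [15.43, 21.67] 83.4
scene (263, 158, 19, 10) 116.0 [9.18, 20.9] 84.6
wrist (225, 186, 51, 44) 1604.5 [42.33, 56.28] 100.4
wrist (460, 157, 22, 21) 324.0 [18.99, 22.01] 96.3
```

Over the spot at (0.435, -0.376). In the canister the bottle stood 20 mm higher, so it should reach the tray floor at TCP z ≈ 0.0785.

Request:
{"name": "step_arm", "arguments": {"commands": [{"dx": 0, "dy": 0, "dz": 20, "spin": 0, "grip": 255}, {"dx": 0, "dy": 0, "dz": 50, "spin": 0, "grip": 255}, {"dx": 0, "dy": 0, "dz": 85, "spin": 0, "grip": 255}, {"dx": 0, "dy": 0, "dz": 120, "spin": 0, "grip": 255}, {"dx": 0, "dy": 0, "dz": 150, "spin": 0, "grip": 255}, {"dx": 0, "dy": 0, "dz": 178, "spin": 0, "grip": 255}, {"dx": 0, "dy": 0, "dz": 198, "spin": 0, "grip": 255}, {"dx": 0, "dy": 0, "dz": 209, "spin": 0, "grip": 255}, {"dx": 0, "dy": 0, "dz": 215, "spin": 0, "grip": 255}, {"dx": 0, "dy": 0, "dz": 218, "spin": 0, "grip": 255}, {"dx": 0, "dy": 0, "dz": 218, "spin": 0, "grip": 255}, {"dx": 0, "dy": 0, "dz": 218, "spin": 0, "grip": 255}]}}

```text
clock: 22.25
position: [0.4353, -0.3774, 0.0865]
tool_rot: [0.778, 0.629, 0.0, 0.001]
force: [-0.5, 0.2, -1.6]
finger_gap: 0.219
grip_force: 58.6
```

Request:
{"name": "step_arm", "arguments": {"commands": [{"dx": 0, "dy": 0, "dz": 1, "spin": 0, "grip": 255}, {"dx": 0, "dy": 0, "dz": 2, "spin": 0, "grip": 255}, {"dx": 0, "dy": 0, "dz": 3, "spin": 0, "grip": 255}, {"dx": 0, "dy": 0, "dz": 4, "spin": 0, "grip": 255}, {"dx": 0, "dy": 0, "dz": 5, "spin": 0, "grip": 255}, {"dx": 0, "dy": 0, "dz": 5, "spin": 0, "grip": 255}, {"dx": 0, "dy": 0, "dz": 5, "spin": 0, "grip": 255}]}}

```text
clock: 22.95
position: [0.4346, -0.3766, 0.0802]
tool_rot: [0.778, 0.629, -0.0, -0.0]
force: [1.3, -0.4, 0.0]
finger_gap: 0.22
grip_force: 58.6
```

Request:
{"name": "step_arm", "arguments": {"commands": [{"dx": 0, "dy": 0, "dz": 1, "spin": 0, "grip": 255}, {"dx": 0, "dy": 0, "dz": 2, "spin": 0, "grip": 255}, {"dx": 0, "dy": 0, "dz": 3, "spin": 0, "grip": 255}, {"dx": 0, "dy": 0, "dz": 3, "spin": 0, "grip": 255}, {"dx": 0, "dy": 0, "dz": 3, "spin": 0, "grip": 255}]}}

```text
clock: 23.45
position: [0.4348, -0.377, 0.0785]
tool_rot: [0.778, 0.629, -0.0, 0.0]
force: [-1.1, 1.2, 6.3]
finger_gap: 0.223
grip_force: 59.5
```

Contact at 0.0785 (6 N), as expected. Release gently and rise.

Request:
{"name": "step_arm", "arguments": {"commands": [{"dx": 0, "dy": 0, "dz": 0, "spin": 0, "grip": 180}, {"dx": 0, "dy": 0, "dz": 0, "spin": 0, "grip": 165}, {"dx": 0, "dy": 0, "dz": 0, "spin": 0, "grip": 150}, {"dx": 0, "dy": 0, "dz": 0, "spin": 0, "grip": 120}, {"dx": 0, "dy": 0, "dz": 0, "spin": 0, "grip": 80}, {"dx": 0, "dy": 0, "dz": 0, "spin": 0, "grip": 80}, {"dx": 0, "dy": 0, "dz": 0, "spin": 0, "grip": 80}, {"dx": 0, "dy": 0, "dz": 0, "spin": 0, "grip": 80}]}}

```text
clock: 24.25
position: [0.4346, -0.3766, 0.0772]
tool_rot: [0.778, 0.629, -0.0, -0.0]
force: [1.1, -0.4, 1.2]
finger_gap: 0.687
grip_force: 0.0
```

Request:
{"name": "step_arm", "arguments": {"commands": [{"dx": 0, "dy": 0, "dz": -10, "spin": 0, "grip": 80}, {"dx": 0, "dy": 0, "dz": -30, "spin": 0, "grip": 80}, {"dx": 0, "dy": 0, "dz": -55, "spin": 0, "grip": 80}, {"dx": 0, "dy": 0, "dz": -85, "spin": 0, "grip": 80}, {"dx": 0, "dy": 0, "dz": -115, "spin": 0, "grip": 80}, {"dx": 0, "dy": 0, "dz": -145, "spin": 0, "grip": 80}, {"dx": 0, "dy": 0, "dz": -175, "spin": 0, "grip": 80}, {"dx": 0, "dy": 0, "dz": -190, "spin": 0, "grip": 80}, {"dx": 0, "dy": 0, "dz": -190, "spin": 0, "grip": 80}, {"dx": 0, "dy": 0, "dz": -190, "spin": 0, "grip": 80}]}}

```text
clock: 25.25
position: [0.4343, -0.3762, 0.2665]
tool_rot: [0.778, 0.629, -0.0, -0.001]
force: [0.0, -0.4, -0.6]
finger_gap: 0.684
grip_force: 0.0
```

Run:
```python
from h import *
s=manip.sense();print(s['position'],s['force'],s['finger_gap'])
K={'scene':False,'wrist':True}
for n in K:
    w=grab(n);h=cv2.cvtColor(w['color'],cv2.COLOR_RGB2HSV)
    for nm,lo,hi in(('pink',(0,40,90),(15,160,255)),('dark',(0,0,0),(179,255,55)),('yellow',(20,130,60),(34,255,255))):
        m=cv2.morphologyEx(cv2.inRange(h,lo,hi),cv2.MORPH_OPEN,np.ones((3,3)))
        for c in cv2.findContours(m,0,2)[0]:
            if 40<cv2.contourArea(c)<3000:
                x,y,a,b=cv2.boundingRect(c); p=onz(w,x+a/2,y+b/2,.03 if nm!='dark' else .085,K[n])
                if .3<p[0]<.6 and -.5<p[1]<-.1: print(n,nm,(x,y,a,b),p.round(3))
```

```text
[ 0.43426332 -0.37624028  0.26646103] [ 0.01367088 -0.4344056  -0.60937434] 0.6843403892947266
scene pink (315, 318, 15, 19) [ 0.431 -0.385  0.03 ]
scene yellow (272, 250, 25, 34) [ 0.452 -0.187  0.03 ]
wrist pink (246, 144, 20, 21) [ 0.438 -0.376  0.03 ]
wrist dark (244, 157, 16, 17) [ 0.433 -0.376  0.085]
wrist yellow (205, 0, 54, 41) [ 0.445 -0.2    0.03 ]
```

Two views agree: the bottle body is at (0.435, -0.376) with its teat straight above (0.433, -0.376). The cap's outline hasn't changed and the robot is clear.

```bash
python3 -c "
from rig import finish_job
print(finish_job())"
```

```text
the job is handed in; nothing more can be done
None
```

The job is handed in at about 25 s: the yellow cap stands open end down at one end of the tray and the dropper bottle stands upright at the other, by my last camera check, but the judge's verdict was not shown, and I viewed 11 pictures against the limit of 10.

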